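# Slide the kitchen timer between the clay jars onto its coaster

### The job

Using only the fingertips, push the kitchen timer along the worktop, through the narrow gap between the two clay jars that stand side by side, and on until it stands wholly on the round cork coaster behind them. Push it gently, without gripping, lifting or tipping it, do not shove against the two jars, and leave everything else where it stands. Finish with the hand clear of everything.

Things in the scene. Friction and masses are not known exactly. Their poses are not given: they have to be found in the camera images.
- timer: Loose round wind-up kitchen timer, cream lower half and red upper half with a grip bar on top; 65 mm diameter, 54 mm high over the bar, its lower body (radius 32) upright-sided from 0 to 24 mm height, 0.11 to 0.22 kg. Origin at the centre of its underside; its yaw does not matter. It slides on the worktop when pushed.
- coaster: Round cork coaster lying flat, 100 mm diameter, under 1 mm thick and no obstacle to sliding (the timer slides straight onto it). Origin at its centre. Its x axis is the direction in which the timer goes through the gap, roughly to the robot's right (world -y, within 0.2 rad): the two jars stand 120 mm before it, at x = -0.12 in its frame, and the middle of the gap lies within 2 mm of its x axis (y = 0).
- jar_far: The clay jar of the gap on the side away from the robot: plain terracotta, egg shaped with a flat foot, 48 mm diameter (widest), 54 mm high. Stuck down to the worktop, does not move. Origin at the centre of its underside. It stands beside jar_near with a clear gap of 71 to 77 mm between the two.
- jar_near: The clay jar of the gap on the side towards the robot: plain terracotta, egg shaped with a flat foot, 51 mm diameter (widest), 54 mm high. Stuck down to the worktop, does not move. Origin at the centre of its underside.
- garlic: Bystander: a loose garlic bulb, 60 mm across and 59 mm high, beyond the coaster, centre 120 mm or more from the coaster's. Origin at the centre of its underside.
- loose_jar: Bystander: a third, loose terracotta jar, 45 mm diameter, 54 mm high, on the far side of the coaster, centre 110 mm or more from the coaster's. Not one of the two of the gap. Origin at the centre of its underside.
- egg_cup: Bystander: a loose cream egg cup, 47 mm diameter, 52 mm high, on the robot's side of the coaster, centre 110 mm or more from the coaster's. Origin at the centre of its underside.
- measure: Bystander: a loose small copper measuring cup with handle, 115 mm long, 36 mm high, at the left of the worktop. Origin at the middle of its length, on the worktop.
- salt_shaker: Bystander: a loose salt shaker, 44 mm diameter, 90 mm high, at the left back. Origin at the centre of its underside.
- spice_a: Bystander: a loose glass spice jar with a black cap, 41 mm diameter, 105 mm high, at the back. Origin at the centre of its underside.
Not all that is in view belongs to the job. What is shaped like the timer but green is not meant.

How it is judged:
On the way:
1. the timer is in the gap, between the two jars (x of timer in the frame of coaster between -0.14 and -0.1 m and y of timer in the frame of coaster between -0.012 and 0.012 m), for 0.05 s.
At the end, for the whole second after the job is handed in: The timer stands upright and at rest wholly on the coaster (centres within 17.5 mm), having gone there through the gap between the two jars (horizontal distance between timer and coaster below 0.0175 m and height (world z) of timer below 0.004 m and angle between timer's own z axis and vertical below 0.1 rad and linear speed of timer below 0.01 m/s); the robot touches nothing.
It fails at once if the timer is lifted off the worktop (by more than 8 mm) or tipped (by more than 0.25 rad) (height (world z) of timer above 0.008 m or angle between timer's own z axis and vertical above 0.25 rad).
It fails at once if the timer is gripped or pushed hard (over 18 N from the fingers) (contact force between the fingers and timer above 18 N).
It fails at once if the two jars are shoved: over 12 N from the timer, the fingers or the arm (contact force between anything else and jar_far above 12 N or contact force between anything else and jar_near above 12 N).
It fails at once if a bystander is moved by more than 15 mm (distance of any of garlic, loose_jar, egg_cup, measure, salt_shaker, spice_a from where it was at the start of the episode above 0.015 m).
It also fails if it takes over 54 s, if anything falls off the work surface, if the arm or the gripper's body presses on something with over 40 N, if the wrist force passes 120 N, or if a joint passes its speed limit or range.

### The arm

A 6-joint arm with a two-finger parallel gripper is mounted at the origin on a cart in front of the work surface, level with it; the furniture and walls round the work are solid. World frame = base frame: x ahead of the robot, y to its left, z up, the work surface at z = 0. Lengths are in m, angles in rad, forces in N, time in s.
With the tool pointing down it reaches from about 0.275 to 0.75 m from the base axis. Payload 10.2 kg.
Tool frame: the origin (TCP) lies midway between the tips of the shut fingers; the grasp point (between the pads) lies 19 mm behind it; z points along the fingers, y is the line along which they close (so a half turn about z gives the same grasp; the last joint's range is limited). The gripper opens to 85 mm and grips with 20 to 120 N. Pads are 22 mm wide; open, the fingers measure 114 mm over their backs; the gripper's body (76 mm by 85 mm) begins 54 mm behind the grasp point. The pads swing forward as they close: fully open they stand 13 mm farther back than shut.
Start: joints at [1.035, 0.313, 1.498, -0, 1.331, -0.223], TCP at [0.162, 0.5, 0.231] pointing down, gripper open.
Joint ranges: [-2.94, 2.94], [-0.97, 2.17], [0.19, 2.56], [-1.23, 4.37], [0.02, 3.11], [-2.88, 2.88]. Speed limits (rad/s): [2.39, 2.39, 3.01, 3.14, 3.14, 3.14].

### API

Orientations are given as a 3x3 rotation matrix whose columns are the frame's x, y, z axes.
In Python, from station import sensors, snapshot, bot gives the robot as it stands.
- The arm moves only by the shell command python3 -m jog 'ROWS' [FORCE]. ROWS is JSON, a list of rows, each an object of numbers: "wx", "wy", "wz": the turn, a rotation vector about the tool's x, y, z in rad; "dx", "dy", "dz": the shift along the tool's x, y, z in mm; "grip": the finger opening in mm, from 0 to 85.4. In form: [{"wx": .., "wy": .., "wz": .., "dx": .., "dy": .., "dz": .., "grip": ..}, ...]. A call has 1 to 8 rows; each row is the pose to reach, as a shift and turn from the pose commanded when the call began, along the tool's axes at that moment; what a row does not reach only later rows make up. A row lasts 1/10 s, in which the tool goes at most 50 mm and 8.59 degrees, less where a joint would pass 70% of its speed; a pose out of reach is approached as far as the arm can. A call with a gripper value outside its range is refused whole. The fingers move at their own pace and stop on an object; FORCE is the grip in N (left out, the last holds). Time passes only in rows, so rows that repeat a pose let the fingers close. It gives the time, the measured TCP pose, the force, the opening and the grip force at its end, in the units of the state.
- sensors.read_state(): the state, without advancing time (a new reading comes with each control period).
- snapshot(name): name is "scene" or "top" or "wrist"; returns a dict with "pixels" (420x560x3 uint8, red, green, blue), "fov_y" (degrees; the focal length in pixels is half the picture's height over the tangent of half this angle, whatever the lens; pixels are square), "cx", "cy" (the principal point, pixels), "T" (4x4, takes a point from camera to world coordinates); the wrist camera has in their place "tool_from_camera" (4x4, takes a point from camera to tool coordinates, whose origin is the TCP and whose axes are the flange's). Camera axes: x right, y up, looking along -z (the intrinsics and any distortion apply to the point x, -y, -z); pixel columns grow to the right and rows downward; lengths in m; the calibration is good to about 2 mm. A picture is of the moment at which its call begins: read the wrist's pose just before it. There is no depth.
- bot.finish_job(): hands the job in; it is judged then, once.
The state is a dict: "time": time; "q": joint angles; "joint_vel": joint speeds; "tau": joint torques, N m; "tool_pos": TCP position; "ee_rot": TCP orientation; "contact_force": force on the tool from outside, world axes, zero at the start; "moment": the same for the moment, N m; "grip_width": finger opening in m; "gripper_force": force on a finger pad.
Only numpy, scipy, OpenCV 4.12 (cv2) and the standard library are available. Lean on these libraries where they do the work, as an engineer would, in place of code of your own. Each camera call takes 0.05 s, during which the arm holds its last target. There are 200 camera calls.

## Working session

There is one attempt and no reset: what is moved stays moved. The work goes in short steps, Python scripts to look and compute and a shell command to move; the robot and the scene stay as the last step left them, time stands still between calls to the robot, and variables do not carry over. Pictures are saved under pics/ and viewed, at most 10 in all, crops included, and the job is handed in when it is done.

```bash
mkdir -p pics; ls
python3 - <<'E'
from station import sensors, snapshot
import cv2,numpy as np
s=sensors.read_state();print({k:np.round(v,3).tolist() for k,v in s.items()})
for n in("top","scene"):
    d=snapshot(n);print(n,{k:(np.round(v,4).tolist()) for k,v in d.items() if k not in("pixels",)})
    cv2.imwrite(f"pics/{n}1.png",d["pixels"][:,:,::-1]); np.save(f"{n}1.npy",d,allow_pickle=True)
E
```

```text
pics
{'time': 0.0, 'q': [1.035, 0.313, 1.498, -0.0, 1.331, -0.223], 'joint_vel': [0.001, -0.002, -0.001, 0.001, 0.002, 0.0], 'tau': [0.001, -41.227, -25.976, -0.0, 0.004, 0.0], 'tool_pos': [0.161, 0.499, 0.231], 'ee_rot': [[-0.951, 0.308, -0.001], [0.308, 0.951, -0.001], [0.0, -0.001, -1.0]], 'contact_force': [-1.048, -0.473, -0.47], 'moment': [-0.008, -0.018, -0.006], 'gripper_force': 0.0, 'grip_width': 0.086}
top {'fov_y': 53.261, 'cx': 279.3239, 'cy': 206.8918, 'T': [[0.0259, 0.9917, -0.1263, 0.3906], [-0.9995, 0.0282, 0.017, 0.0418], [0.0205, 0.1258, 0.9918, 1.1215], [0.0, 0.0, 0.0, 1.0]]}
scene {'fov_y': 54.2789, 'cx': 276.2264, 'cy': 210.8858, 'T': [[0.6437, 0.4246, -0.6367, -0.1836], [-0.7653, 0.3556, -0.5365, -0.581], [-0.0014, 0.8326, 0.5538, 0.6819], [0.0, 0.0, 0.0, 1.0]]}
```

View pics/top1.png

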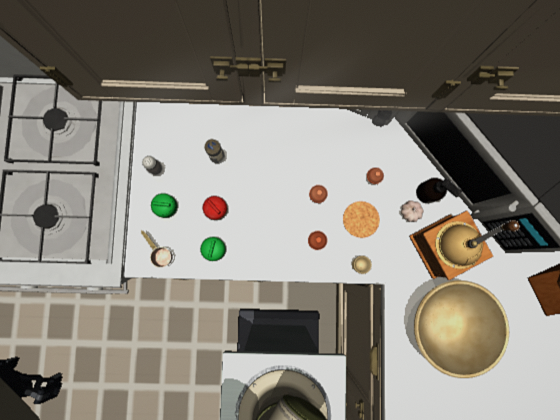

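View pics/scene1.png

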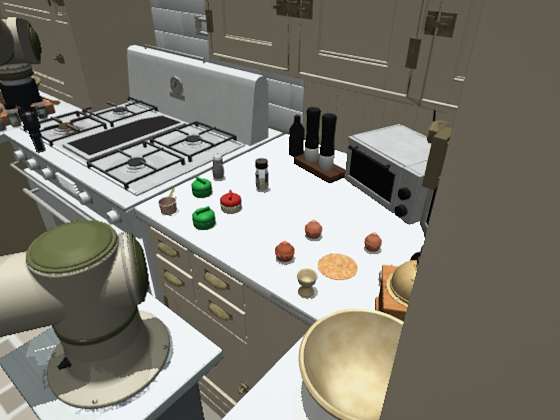

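Top view: the red timer is at (215,208), the gap jars at (318,193) and (317,240), the coaster at (361,219) and the loose jar at (375,175). The egg cup is at (362,264), the garlic at (411,211), and the green look-alikes at (163,205) and (213,249). The scene view agrees.

```bash
cat > h.py <<'E'
import cv2,numpy as np
from station import sensors,snapshot
def blobs(px,kind,amin=60):
    h=cv2.cvtColor(px,cv2.COLOR_RGB2HSV);H,S,V=[h[:,:,i].astype(int) for i in range(3)]
    m={"red":((H<4)|(H>174))&(S>190)&(V>70),"terra":(H>=2)&(H<=11)&(S>100)&(S<=200)&(V>50),"cork":(H>=9)&(H<=20)&(S>80)&(V>170)}[kind]
    m=cv2.morphologyEx(m.astype(np.uint8),cv2.MORPH_CLOSE,np.ones((5,5)))
    c,_=cv2.findContours(m,cv2.RETR_EXTERNAL,cv2.CHAIN_APPROX_NONE)
    return [(cv2.minEnclosingCircle(k),cv2.contourArea(k)) for k in c if cv2.contourArea(k)>amin]
def ray(d,u,v,z,T=None):
    T=d["T"] if T is None else T
    f=210/np.tan(np.radians(d["fov_y"])/2)
    r=T[:3,:3]@np.array([(u-d["cx"])/f,-(v-d["cy"])/f,-1]);o=T[:3,3]
    return (o+r*(z-o[2])/r[2])[:2]
E
python3 - <<'E'
from h import *
d=np.load("top1.npy",allow_pickle=True).item();px=d["pixels"]
for u,v in[(208,212),(215,208),(318,193),(317,240),(375,175),(352,219)]:print(u,v,cv2.cvtColor(px[v:v+1,u:u+1],cv2.COLOR_RGB2HSV)[0,0])
for k,z in(("red",.036),("terra",.027),("cork",0)):
    for (c,r),a in blobs(px,k):
        if 130<c[0]<420 and 120<c[1]<280:print(k,np.round(c,1),round(r,1),a,ray(d,*c,z).round(4))
print("green",ray(d,163,205,.036),ray(d,213,249,.036))
E
```

```text
208 212 [  2 212 184]
215 208 [  2 201 181]
318 193 [ 11 142 224]
317 240 [  9 178 212]
375 175 [  9 152 141]
352 219 [ 16 144 216]
red [214.4 207.2] 11.6 377.5 [0.5231 0.1922]
terra [316.9 240. ] 9.3 248.0 [ 0.4454 -0.0775]
terra [317.6 193.6] 8.8 219.0 [ 0.5683 -0.0776]
terra [374.5 175.5] 8.3 188.0 [ 0.6218 -0.2292]
cork [363.  263.5] 7.2 66.5 [ 0.3877 -0.2044]
cork [361. 219.] 18.4 988.0 [ 0.5067 -0.1989]
green [0.52517048 0.32564103] [0.41483133 0.19087443]
```

```bash
python3 -m jog '[{"dx":-47,"dy":-15,"wz":0.14},{"dx":-94,"dy":-30,"wz":0.28},{"dx":-141,"dy":-44,"wz":0.42},{"dx":-188,"dy":-59,"wz":0.56},{"dx":-235,"dy":-74,"wz":0.70},{"dx":-282,"dy":-89,"wz":0.84},{"dx":-329,"dy":-103,"wz":0.98},{"dx":-376,"dy":-118,"wz":1.12}]'
python3 - <<'E'
from h import *
s=sensors.read_state();print({k:np.round(s[k],4).tolist() for k in("time","q","tool_pos","ee_rot")})
d=snapshot("wrist");print({k:(np.round(v,4).tolist()) for k,v in d.items() if k!="pixels"})
cv2.imwrite("pics/w1.png",d["pixels"][:,:,::-1])
E
```

```text
{'time': 0.1, 'q': [1.0346, 0.3134, 1.4984, -0.0, 1.331, -0.2234], 'tool_pos': [0.1615, 0.4993, 0.2308], 'ee_rot': [[-0.9515, 0.3077, -0.0006], [0.3077, 0.9515, -0.001], [0.0002, -0.0012, -1.0]]}
{'fov_y': 58.8767, 'cx': 284.3641, 'cy': 206.9223, 'tool_from_camera': [[0.0005, 0.9495, 0.3138, 0.0801], [1.0, -0.0004, -0.0003, 0.0003], [-0.0002, 0.3138, -0.9495, -0.1439], [0.0, 0.0, 0.0, 1.0]]}invalid input
```

View pics/w1.png

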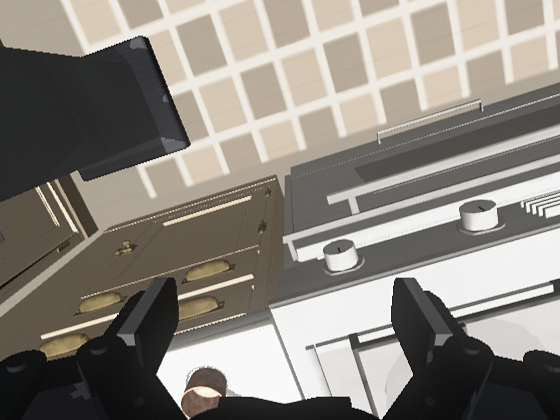

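The shot still shows the start pose, with the stove and the measure in view: the jog was refused because each row needs every key.

```bash
python3 -m jog '[{"wx":0,"wy":0,"wz":0.15,"dx":-31,"dy":-25,"dz":0,"grip":26},{"wx":0,"wy":0,"wz":0.29,"dx":-62,"dy":-51,"dz":0,"grip":26},{"wx":0,"wy":0,"wz":0.43,"dx":-93,"dy":-76,"dz":0,"grip":26},{"wx":0,"wy":0,"wz":0.57,"dx":-124,"dy":-102,"dz":0,"grip":26},{"wx":0,"wy":0,"wz":0.71,"dx":-155,"dy":-127,"dz":0,"grip":26},{"wx":0,"wy":0,"wz":0.85,"dx":-186,"dy":-152,"dz":0,"grip":26},{"wx":0,"wy":0,"wz":0.99,"dx":-217,"dy":-178,"dz":0,"grip":26},{"wx":0,"wy":0,"wz":1.12,"dx":-247,"dy":-203,"dz":0,"grip":26}]'
python3 - <<'E'
from h import *
s=sensors.read_state();R=s["ee_rot"];p=s["tool_pos"]
print(s["time"],np.round(s["q"],3),p,R[:2])
Rz=np.array(R);print("yaw_y",np.arctan2(Rz[1,1],Rz[0,1]),"to gap view, tool mm",1000*Rz.T@(np.array([.507,-.04,.231])-p))
E
```

```text
time: 0.95
tool_pos: [0.3346, 0.2288, 0.2313]
ee_rot: [[-0.132, 0.991, 0.0], [0.991, 0.132, -0.0], [-0.0, 0.0, -1.0]]
contact_force: [0.4, 1.0, 0.5]
grip_width: 0.026
gripper_force: 0.0
0.95 [ 0.309  0.044  1.822 -0.     1.275  0.177] [0.33461264 0.22882646 0.23127965] [[-1.31947112e-01  9.91256757e-01  3.66727597e-05]
 [ 9.91256758e-01  1.31947112e-01 -1.08649061e-05]]
yaw_y 0.13233301092918398 to gap view, tool mm [-2.89222057e+02  1.35409250e+02  2.88894097e-01]
```

```bash
python3 -m jog '[{"wx":0,"wy":0,"wz":0.05,"dx":-40,"dy":19,"dz":0,"grip":26},{"wx":0,"wy":0,"wz":0.1,"dx":-80,"dy":38,"dz":0,"grip":26},{"wx":0,"wy":0,"wz":0.132,"dx":-123,"dy":57,"dz":0,"grip":26},{"wx":0,"wy":0,"wz":0.132,"dx":-165,"dy":77,"dz":0,"grip":26},{"wx":0,"wy":0,"wz":0.132,"dx":-206,"dy":96,"dz":0,"grip":26},{"wx":0,"wy":0,"wz":0.132,"dx":-247,"dy":115,"dz":0,"grip":26},{"wx":0,"wy":0,"wz":0.132,"dx":-289,"dy":135,"dz":0,"grip":26},{"wx":0,"wy":0,"wz":0.132,"dx":-289,"dy":135,"dz":0,"grip":26}]'
cat >> h.py <<'E'
def wrist(name):
    s=sensors.read_state();d=snapshot("wrist")
    W=np.eye(4);W[:3,:3]=s["ee_rot"];W[:3,3]=s["tool_pos"]
    d["T"]=W@d["tool_from_camera"]
    cv2.imwrite(f"pics/{name}.png",d["pixels"][:,:,::-1]);return s,d
E
python3 - <<'E'
from h import *
s,d=wrist("w2")
for k,z in(("red",.036),("terra",.027),("cork",0)):
    for (c,r),a in blobs(d["pixels"],k,400):print(k,np.round(c,1),round(r,1),a,ray(d,*c,z).round(4))
E
```

```text
time: 1.75
tool_pos: [0.5092, -0.0413, 0.2304]
ee_rot: [[-0.002, 1.0, -0.001], [1.0, 0.002, -0.001], [-0.001, -0.001, -1.0]]
contact_force: [-0.2, -0.2, -0.1]
grip_width: 0.0256
gripper_force: 0.0
terra [344.  208.9] 24.7 1787.5 [ 0.5685 -0.0774]
terra [218.8 208. ] 26.2 1960.0 [ 0.4454 -0.0766]
cork [282.5 299.5] 40.4 4001.0 [ 0.5079 -0.1968]
```

View pics/w2.png

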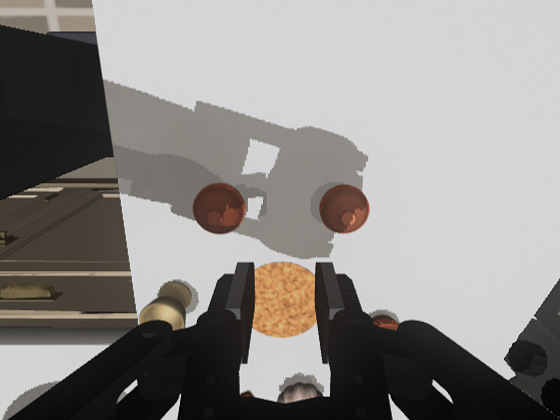

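The wrist view shows the jars at (219,208) and (344,209) and the coaster at (282,300). It agrees with the top view to about 2 mm: gap middle x=0.5077, push direction along -y. Next I go behind the timer.

```bash
python3 -m jog '[{"wx":0,"wy":0,"wz":0,"dx":42,"dy":2,"dz":0,"grip":26},{"wx":0,"wy":0,"wz":0,"dx":84,"dy":4,"dz":0,"grip":26},{"wx":0,"wy":0,"wz":0,"dx":126,"dy":6,"dz":0,"grip":26},{"wx":0,"wy":0,"wz":0,"dx":168,"dy":8,"dz":0,"grip":26},{"wx":0,"wy":0,"wz":0,"dx":210,"dy":10,"dz":0,"grip":26},{"wx":0,"wy":0,"wz":0,"dx":252,"dy":12,"dz":0,"grip":26},{"wx":0,"wy":0,"wz":0,"dx":291,"dy":14,"dz":0,"grip":26},{"wx":0,"wy":0,"wz":0,"dx":291,"dy":14,"dz":0,"grip":26}]'
python3 - <<'E'
from h import *
s,d=wrist("w3")
for (c,r),a in blobs(d["pixels"],"red",300):print(np.round(c,1),round(r,1),a,ray(d,*c,.03).round(4),ray(d,*c,.036).round(4))
print(s["tool_pos"],s["q"])
E
```

```text
time: 2.6
tool_pos: [0.5181, 0.2584, 0.231]
ee_rot: [[-0.012, 1.0, -0.001], [1.0, 0.012, 0.001], [0.001, -0.001, -1.0]]
contact_force: [0.5, -1.3, -0.4]
grip_width: 0.0261
gripper_force: 0.0
[0.51811268 0.25837695 0.23101229] [2.59855652e-01 4.33166770e-01 1.32758248e+00 1.10902646e-03
 1.38126577e+00 2.47964307e-01]
```

View pics/w3.png

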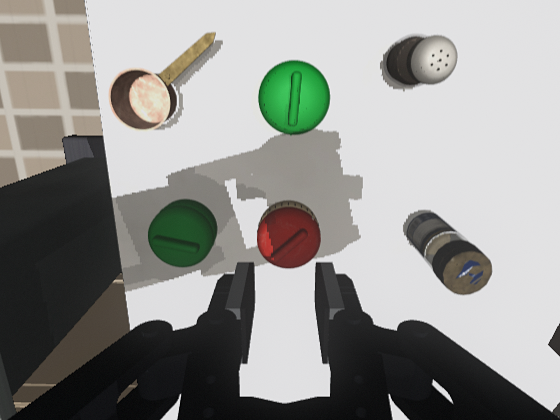

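The red timer is at about (289,236), between the green ones at (294,96) and (183,232). The shaded red just fell outside my mask.

```bash
sed -i 's/(S>190)&(V>70)/(S>150)\&(V>40)/' h.py
python3 - <<'E'
from h import *
s,d=wrist("w4")
for (c,r),a in blobs(d["pixels"],"red",800):print(np.round(c,1),round(r,1),a,ray(d,*c,.03).round(4),ray(d,*c,.036).round(4))
p=s["tool_pos"];R=np.array(s["ee_rot"]);print(p,R.round(4));print(1000*R.T@(np.array([.523,.248,.012])-p))
E
```

```text
[286.5 235.1] 29.9 2034.0 [0.5218 0.1933] [0.5217 0.1958]
[0.51846324 0.25620548 0.23100453] [[-1.030e-02  9.999e-01 -8.000e-04]
 [ 9.999e-01  1.030e-02 -0.000e+00]
 [-0.000e+00 -8.000e-04 -1.000e+00]]
[ -8.2479022    4.61943491 219.00121154]
```

```bash
python3 -m jog '[{"wx":0,"wy":0,"wz":0,"dx":0,"dy":0,"dz":40,"grip":26},{"wx":0,"wy":0,"wz":0,"dx":0,"dy":0,"dz":80,"grip":26},{"wx":0,"wy":0,"wz":0,"dx":0,"dy":0,"dz":120,"grip":26},{"wx":0,"wy":0,"wz":0,"dx":0,"dy":0,"dz":155,"grip":26},{"wx":0,"wy":0,"wz":0,"dx":0,"dy":0,"dz":185,"grip":26},{"wx":0,"wy":0,"wz":0,"dx":0,"dy":0,"dz":205,"grip":26},{"wx":0,"wy":0,"wz":0,"dx":0,"dy":0,"dz":218,"grip":26},{"wx":0,"wy":0,"wz":0,"dx":0,"dy":0,"dz":218,"grip":26}]'; python3 -m jog '[{"wx":0,"wy":0,"wz":0,"dx":0,"dy":0,"dz":0,"grip":26},{"wx":0,"wy":0,"wz":0,"dx":0,"dy":0,"dz":0,"grip":26}]'
```

```text
time: 3.5
tool_pos: [0.5191, 0.2529, 0.0123]
ee_rot: [[-0.005, 1.0, -0.002], [1.0, 0.005, -0.001], [-0.001, -0.002, -1.0]]
contact_force: [0.1, 0.7, 1.2]
grip_width: 0.0261
gripper_force: 0.0
time: 3.7
tool_pos: [0.5205, 0.2538, 0.0146]
ee_rot: [[-0.006, 1.0, 0.002], [1.0, 0.006, 0.0], [0.0, 0.002, -1.0]]
contact_force: [0.9, 0.0, 0.4]
grip_width: 0.0259
gripper_force: 0.0
```

```bash
python3 -m jog '[{"wx":0,"wy":0,"wz":0,"dx":-5,"dy":1,"dz":2,"grip":26},{"wx":0,"wy":0,"wz":0,"dx":-10,"dy":1,"dz":3,"grip":26},{"wx":0,"wy":0,"wz":0,"dx":-14,"dy":1,"dz":3,"grip":26},{"wx":0,"wy":0,"wz":0,"dx":-17,"dy":1,"dz":3,"grip":26},{"wx":0,"wy":0,"wz":0,"dx":-20,"dy":1,"dz":3,"grip":26},{"wx":0,"wy":0,"wz":0,"dx":-23,"dy":1,"dz":3,"grip":26},{"wx":0,"wy":0,"wz":0,"dx":-26,"dy":1,"dz":3,"grip":26},{"wx":0,"wy":0,"wz":0,"dx":-29,"dy":1,"dz":3,"grip":26}]'
python3 - <<'E'
from h import *
d=snapshot("top");cv2.imwrite("pics/top2.png",cv2.resize(d["pixels"][120:300,130:430,::-1],None,fx=2.5,fy=2.5))
for (c,r),a in blobs(d["pixels"],"red"):
  if 130<c[0]<420 and 120<c[1]<280:print(c,r,a,ray(d,*c,.036))
E
```

```text
time: 4.5
tool_pos: [0.521, 0.2246, 0.0103]
ee_rot: [[-0.006, 1.0, 0.0], [1.0, 0.006, 0.0], [0.0, 0.0, -1.0]]
contact_force: [-0.4, 1.1, 0.2]
grip_width: 0.0255
gripper_force: 0.4
(219.0, 208.0) 11.04546070098877 187.5 [0.52144388 0.18016008]
```

View pics/top2.png

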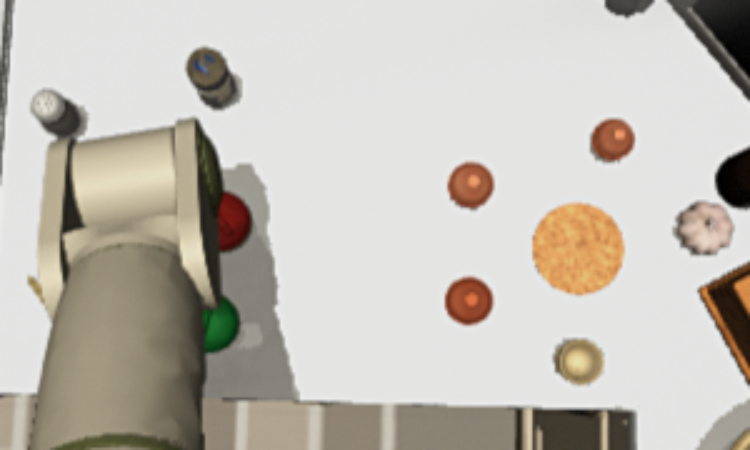

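The timer's red edge shows at (235,220) in the crop, just ahead of the hand, and the jars and coaster haven't moved. It is being pushed with about 1 N.

```bash
python3 -m jog '[{"wx":0,"wy":0,"wz":0,"dx":-5,"dy":-0.5,"dz":0,"grip":26},{"wx":0,"wy":0,"wz":0,"dx":-11,"dy":-1.1,"dz":0,"grip":26},{"wx":0,"wy":0,"wz":0,"dx":-17,"dy":-1.7,"dz":0,"grip":26},{"wx":0,"wy":0,"wz":0,"dx":-23,"dy":-2.4,"dz":0,"grip":26},{"wx":0,"wy":0,"wz":0,"dx":-29,"dy":-3,"dz":0,"grip":26},{"wx":0,"wy":0,"wz":0,"dx":-35,"dy":-3.6,"dz":0,"grip":26},{"wx":0,"wy":0,"wz":0,"dx":-41,"dy":-4.2,"dz":0,"grip":26},{"wx":0,"wy":0,"wz":0,"dx":-47,"dy":-4.8,"dz":0,"grip":26}]'; python3 -m jog '[{"wx":0,"wy":0,"wz":0,"dx":-6,"dy":-0.6,"dz":0,"grip":26},{"wx":0,"wy":0,"wz":0,"dx":-12,"dy":-1.2,"dz":0,"grip":26},{"wx":0,"wy":0,"wz":0,"dx":-18,"dy":-1.8,"dz":0,"grip":26},{"wx":0,"wy":0,"wz":0,"dx":-24,"dy":-2.5,"dz":0,"grip":26},{"wx":0,"wy":0,"wz":0,"dx":-30,"dy":-3.1,"dz":0,"grip":26},{"wx":0,"wy":0,"wz":0,"dx":-36,"dy":-3.7,"dz":0,"grip":26},{"wx":0,"wy":0,"wz":0,"dx":-42,"dy":-4.3,"dz":0,"grip":26},{"wx":0,"wy":0,"wz":0,"dx":-48,"dy":-5,"dz":0,"grip":26}]'
```

```text
time: 5.35
tool_pos: [0.5165, 0.1772, 0.0103]
ee_rot: [[-0.006, 1.0, 0.0], [1.0, 0.006, -0.0], [-0.0, 0.0, -1.0]]
contact_force: [0.3, 0.7, -0.7]
grip_width: 0.0262
gripper_force: 0.5
time: 6.15
tool_pos: [0.5117, 0.1292, 0.0103]
ee_rot: [[-0.006, 1.0, 0.0], [1.0, 0.006, -0.0], [-0.0, 0.0, -1.0]]
contact_force: [-0.8, 0.5, 0.8]
grip_width: 0.0262
gripper_force: 0.5
```

```bash
python3 -m jog '[{"wx":0,"wy":0,"wz":0,"dx":-6,"dy":-0.6,"dz":0,"grip":26},{"wx":0,"wy":0,"wz":0,"dx":-12,"dy":-1.2,"dz":0,"grip":26},{"wx":0,"wy":0,"wz":0,"dx":-18,"dy":-1.8,"dz":0,"grip":26},{"wx":0,"wy":0,"wz":0,"dx":-24,"dy":-2.5,"dz":0,"grip":26},{"wx":0,"wy":0,"wz":0,"dx":-29,"dy":-3.1,"dz":0,"grip":26},{"wx":0,"wy":0,"wz":0,"dx":-34,"dy":-3.7,"dz":0,"grip":26},{"wx":0,"wy":0,"wz":0,"dx":-38,"dy":-4.1,"dz":0,"grip":26},{"wx":0,"wy":0,"wz":0,"dx":-41,"dy":-4.2,"dz":0,"grip":26}]'
python3 - <<'E'
from h import *
s,d=wrist("w5");t=snapshot("top")
cv2.imwrite("pics/mix.png",np.hstack([d["pixels"][:,100:460,::-1],cv2.resize(t["pixels"][150:290,210:350,::-1],(420,420))]))
for n,q in(("w",d),("t",t)):
  for (c,r),a in blobs(q["pixels"],"red"):print(n,np.round(c,1),r,a,ray(q,*c,.036))
E
```

```text
time: 6.95
tool_pos: [0.5078, 0.0883, 0.0103]
ee_rot: [[-0.006, 1.0, -0.0], [1.0, 0.006, -0.0], [-0.0, -0.0, -1.0]]
contact_force: [0.0, 1.7, 0.4]
grip_width: 0.026
gripper_force: 0.5
w [283.7 366. ] 52.98914337158203 5752.0 [0.50813996 0.06473762]
```

View pics/mix.png

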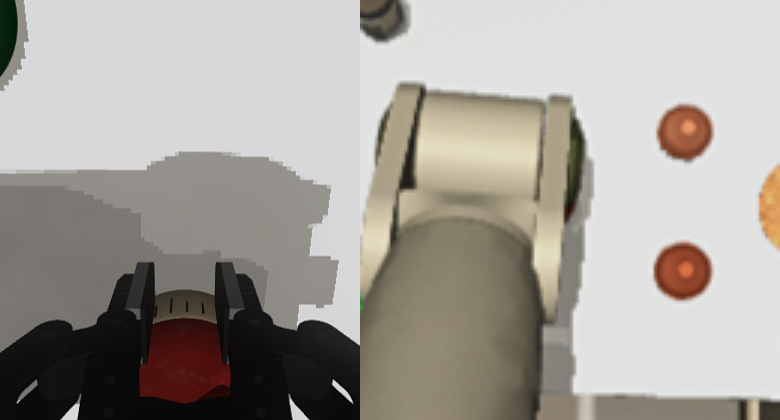

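The timer sits symmetrically against both fingertips at x≈0.508, in line with the gap. I go straight on.

```bash
python3 -m jog '[{"wx":0,"wy":0,"wz":0,"dx":-5,"dy":0,"dz":0,"grip":26},{"wx":0,"wy":0,"wz":0,"dx":-11,"dy":0,"dz":0,"grip":26},{"wx":0,"wy":0,"wz":0,"dx":-17,"dy":-0.1,"dz":0,"grip":26},{"wx":0,"wy":0,"wz":0,"dx":-23,"dy":-0.1,"dz":0,"grip":26},{"wx":0,"wy":0,"wz":0,"dx":-29,"dy":-0.2,"dz":0,"grip":26},{"wx":0,"wy":0,"wz":0,"dx":-35,"dy":-0.2,"dz":0,"grip":26},{"wx":0,"wy":0,"wz":0,"dx":-41,"dy":-0.3,"dz":0,"grip":26},{"wx":0,"wy":0,"wz":0,"dx":-47,"dy":-0.3,"dz":0,"grip":26}]'; python3 -m jog '[{"wx":0,"wy":0,"wz":0,"dx":-6,"dy":0,"dz":0,"grip":26},{"wx":0,"wy":0,"wz":0,"dx":-12,"dy":0,"dz":0,"grip":26},{"wx":0,"wy":0,"wz":0,"dx":-18,"dy":-0.1,"dz":0,"grip":26},{"wx":0,"wy":0,"wz":0,"dx":-24,"dy":-0.1,"dz":0,"grip":26},{"wx":0,"wy":0,"wz":0,"dx":-29,"dy":-0.2,"dz":0,"grip":26},{"wx":0,"wy":0,"wz":0,"dx":-33,"dy":-0.2,"dz":0,"grip":26},{"wx":0,"wy":0,"wz":0,"dx":-37,"dy":-0.2,"dz":0,"grip":26},{"wx":0,"wy":0,"wz":0,"dx":-41,"dy":-0.2,"dz":0,"grip":26}]'
python3 - <<'E'
from h import *
s,d=wrist("w6");t=snapshot("top")
cv2.imwrite("pics/mix2.png",np.hstack([d["pixels"][:,100:460,::-1],cv2.resize(t["pixels"][150:290,250:390,::-1],(420,420))]))
E
```

```text
time: 7.85
tool_pos: [0.5078, 0.0412, 0.0103]
ee_rot: [[-0.006, 1.0, -0.0], [1.0, 0.006, 0.0], [0.0, -0.0, -1.0]]
contact_force: [0.2, 0.9, -0.4]
grip_width: 0.026
gripper_force: 0.3
time: 8.65
tool_pos: [0.5078, 0.0004, 0.0103]
ee_rot: [[-0.006, 1.0, -0.0], [1.0, 0.006, 0.0], [0.0, -0.0, -1.0]]
contact_force: [-0.1, 1.1, -0.1]
grip_width: 0.0259
gripper_force: 0.3
```

View pics/mix2.png

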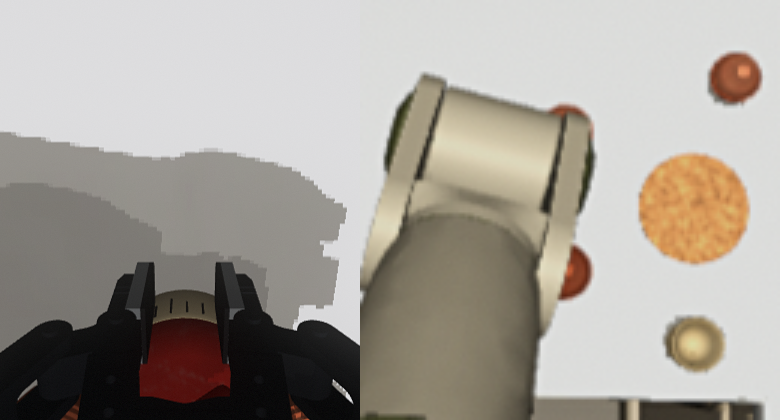

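The timer is still centred in the fingers, at the mouth of the gap, with jar edges at the wrist view's bottom corners. I go slowly through, watching the force.

```bash
python3 -m jog '[{"wx":0,"wy":0,"wz":0,"dx":-4,"dy":0,"dz":0,"grip":26},{"wx":0,"wy":0,"wz":0,"dx":-8,"dy":0,"dz":0,"grip":26},{"wx":0,"wy":0,"wz":0,"dx":-12,"dy":-0.1,"dz":0,"grip":26},{"wx":0,"wy":0,"wz":0,"dx":-16,"dy":-0.1,"dz":0,"grip":26},{"wx":0,"wy":0,"wz":0,"dx":-20,"dy":-0.1,"dz":0,"grip":26},{"wx":0,"wy":0,"wz":0,"dx":-24,"dy":-0.2,"dz":0,"grip":26},{"wx":0,"wy":0,"wz":0,"dx":-28,"dy":-0.2,"dz":0,"grip":26},{"wx":0,"wy":0,"wz":0,"dx":-32,"dy":-0.2,"dz":0,"grip":26}]'
```

```text
time: 9.55
tool_pos: [0.5078, -0.0316, 0.0103]
ee_rot: [[-0.006, 1.0, -0.0], [1.0, 0.006, -0.0], [-0.0, -0.0, -1.0]]
contact_force: [-0.1, 1.4, 0.3]
grip_width: 0.0259
gripper_force: 0.4
```

```bash
python3 -m jog '[{"wx":0,"wy":0,"wz":0,"dx":-4,"dy":0,"dz":0,"grip":26},{"wx":0,"wy":0,"wz":0,"dx":-8,"dy":0,"dz":0,"grip":26},{"wx":0,"wy":0,"wz":0,"dx":-12,"dy":-0.1,"dz":0,"grip":26},{"wx":0,"wy":0,"wz":0,"dx":-16,"dy":-0.1,"dz":0,"grip":26}]'
```

```text
time: 9.95
tool_pos: [0.5078, -0.0476, 0.0103]
ee_rot: [[-0.006, 1.0, -0.0], [1.0, 0.006, -0.0], [-0.0, -0.0, -1.0]]
contact_force: [-0.8, 1.3, -0.9]
grip_width: 0.0259
gripper_force: 0.4
```

```bash
python3 -m jog '[{"wx":0,"wy":0,"wz":0,"dx":-4,"dy":0,"dz":0,"grip":26},{"wx":0,"wy":0,"wz":0,"dx":-8,"dy":0,"dz":0,"grip":26},{"wx":0,"wy":0,"wz":0,"dx":-12,"dy":-0.1,"dz":0,"grip":26},{"wx":0,"wy":0,"wz":0,"dx":-16,"dy":-0.1,"dz":0,"grip":26},{"wx":0,"wy":0,"wz":0,"dx":-20,"dy":-0.1,"dz":0,"grip":26}]'
```

```text
time: 10.45
tool_pos: [0.5078, -0.0676, 0.0103]
ee_rot: [[-0.006, 1.0, -0.0], [1.0, 0.006, 0.0], [0.0, -0.0, -1.0]]
contact_force: [0.6, 0.6, 0.5]
grip_width: 0.0261
gripper_force: 0.4
```

```bash
python3 -m jog '[{"wx":0,"wy":0,"wz":0,"dx":-4,"dy":0,"dz":0,"grip":26},{"wx":0,"wy":0,"wz":0,"dx":-8,"dy":0,"dz":0,"grip":26},{"wx":0,"wy":0,"wz":0,"dx":-12,"dy":-0.1,"dz":0,"grip":26},{"wx":0,"wy":0,"wz":0,"dx":-16,"dy":-0.1,"dz":0,"grip":26},{"wx":0,"wy":0,"wz":0,"dx":-20,"dy":-0.1,"dz":0,"grip":26}]'
```

```text
time: 10.95
tool_pos: [0.5079, -0.0876, 0.0103]
ee_rot: [[-0.006, 1.0, 0.0], [1.0, 0.006, -0.0], [-0.0, 0.0, -1.0]]
contact_force: [0.1, 0.8, 0.3]
grip_width: 0.0262
gripper_force: 0.4
```

```bash
python3 -m jog '[{"wx":0,"wy":0,"wz":0,"dx":-5,"dy":0,"dz":0,"grip":26},{"wx":0,"wy":0,"wz":0,"dx":-10,"dy":0,"dz":0,"grip":26},{"wx":0,"wy":0,"wz":0,"dx":-15,"dy":-0.1,"dz":0,"grip":26},{"wx":0,"wy":0,"wz":0,"dx":-20,"dy":-0.1,"dz":0,"grip":26},{"wx":0,"wy":0,"wz":0,"dx":-25,"dy":-0.2,"dz":0,"grip":26},{"wx":0,"wy":0,"wz":0,"dx":-30,"dy":-0.2,"dz":0,"grip":26},{"wx":0,"wy":0,"wz":0,"dx":-35,"dy":-0.3,"dz":0,"grip":26},{"wx":0,"wy":0,"wz":0,"dx":-40,"dy":-0.4,"dz":0,"grip":26}]'; python3 -m jog '[{"wx":0,"wy":0,"wz":0,"dx":-5,"dy":0,"dz":0,"grip":26},{"wx":0,"wy":0,"wz":0,"dx":-10,"dy":0,"dz":0,"grip":26},{"wx":0,"wy":0,"wz":0,"dx":-14,"dy":-0.1,"dz":0,"grip":26},{"wx":0,"wy":0,"wz":0,"dx":-18,"dy":-0.1,"dz":0,"grip":26},{"wx":0,"wy":0,"wz":0,"dx":-22,"dy":-0.2,"dz":0,"grip":26},{"wx":0,"wy":0,"wz":0,"dx":-25,"dy":-0.2,"dz":0,"grip":26},{"wx":0,"wy":0,"wz":0,"dx":-27,"dy":-0.2,"dz":0,"grip":26},{"wx":0,"wy":0,"wz":0,"dx":-28,"dy":-0.2,"dz":0,"grip":26}]'
python3 - <<'E'
from h import *
s,d=wrist("w7");t=snapshot("top")
cv2.imwrite("pics/mix3.png",np.hstack([d["pixels"][:,100:460,::-1],cv2.resize(t["pixels"][150:290,290:430,::-1],(420,420))]))
E
```

```text
time: 11.75
tool_pos: [0.5077, -0.1277, 0.0103]
ee_rot: [[-0.006, 1.0, -0.0], [1.0, 0.006, -0.0], [-0.0, -0.0, -1.0]]
contact_force: [-0.1, 1.5, -0.9]
grip_width: 0.026
gripper_force: 0.4
time: 12.55
tool_pos: [0.5077, -0.1555, 0.0103]
ee_rot: [[-0.006, 1.0, 0.0], [1.0, 0.006, -0.0], [-0.0, 0.0, -1.0]]
contact_force: [-0.2, 0.8, -0.6]
grip_width: 0.0259
gripper_force: 0.4
```

View pics/mix3.png

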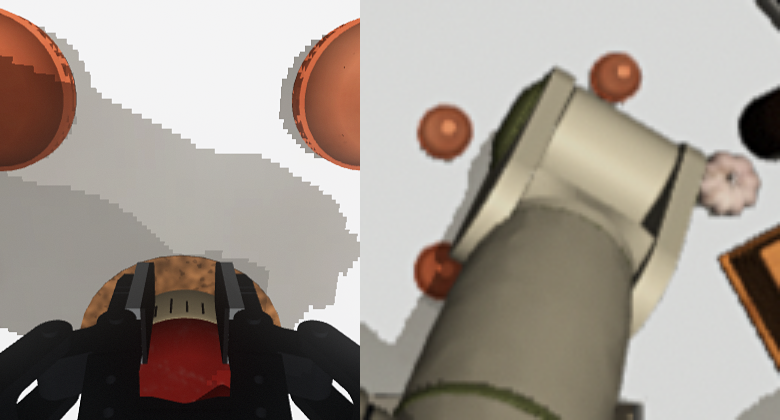

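The timer, between the fingertips, stands on the coaster, with the jars well behind. I back off a little and rise.

```bash
python3 -m jog '[{"wx":0,"wy":0,"wz":0,"dx":4,"dy":0,"dz":0,"grip":26},{"wx":0,"wy":0,"wz":0,"dx":10,"dy":0,"dz":0,"grip":26},{"wx":0,"wy":0,"wz":0,"dx":15,"dy":0,"dz":0,"grip":26},{"wx":0,"wy":0,"wz":0,"dx":15,"dy":0,"dz":-15,"grip":26},{"wx":0,"wy":0,"wz":0,"dx":15,"dy":0,"dz":-45,"grip":26},{"wx":0,"wy":0,"wz":0,"dx":15,"dy":0,"dz":-85,"grip":26},{"wx":0,"wy":0,"wz":0,"dx":15,"dy":0,"dz":-125,"grip":26},{"wx":0,"wy":0,"wz":0,"dx":15,"dy":0,"dz":-165,"grip":26}]'; python3 -m jog '[{"wx":0,"wy":0,"wz":0,"dx":30,"dy":0,"dz":-30,"grip":26},{"wx":0,"wy":0,"wz":0,"dx":70,"dy":0,"dz":-40,"grip":26},{"wx":0,"wy":0,"wz":0,"dx":110,"dy":0,"dz":-40,"grip":26},{"wx":0,"wy":0,"wz":0,"dx":150,"dy":0,"dz":-40,"grip":26},{"wx":0,"wy":0,"wz":0,"dx":190,"dy":0,"dz":-40,"grip":26},{"wx":0,"wy":0,"wz":0,"dx":230,"dy":0,"dz":-40,"grip":26},{"wx":0,"wy":0,"wz":0,"dx":230,"dy":0,"dz":-40,"grip":26},{"wx":0,"wy":0,"wz":0,"dx":230,"dy":0,"dz":-40,"grip":26}]'
python3 - <<'E'
from h import *
t=snapshot("top");cv2.imwrite("pics/end.png",cv2.resize(t["pixels"][150:290,290:430,::-1],(420,420)))
for k,z in(("red",.036),("terra",.027)):
  for (c,r),a in blobs(t["pixels"],k):
    if c[0]<420 and c[1]<280:print(k,np.round(c,1),r,a,ray(t,*c,z))
E
```

```text
time: 13.45
tool_pos: [0.5073, -0.1397, 0.177]
ee_rot: [[-0.006, 1.0, -0.0], [1.0, 0.006, -0.0], [-0.0, -0.0, -1.0]]
contact_force: [0.6, -0.5, 0.0]
grip_width: 0.0261
gripper_force: 0.0
time: 14.25
tool_pos: [0.5059, 0.0904, 0.2152]
ee_rot: [[-0.008, 1.0, -0.0], [1.0, 0.008, -0.0], [-0.0, -0.0, -1.0]]
contact_force: [-0.2, -0.4, -0.4]
grip_width: 0.0259
gripper_force: 0.0
red [361.9 217.2] 11.664162635803223 386.0 [ 0.50782744 -0.19348157]
terra [316.9 240. ] 9.325506210327148 248.0 [ 0.4454477  -0.07746998]
terra [317.6 193.6] 8.78596305847168 218.0 [ 0.56833575 -0.07756127]
terra [374.7 175.4] 8.123817443847656 185.0 [ 0.62198875 -0.22972349]
```

View pics/end.png

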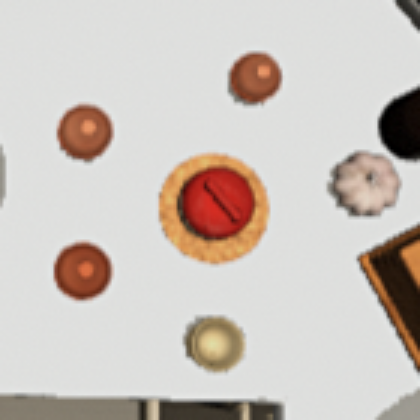

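The timer stands about 5 mm from the coaster's centre, wholly on the cork. Everything else is where it was and the hand is clear.

```bash
python3 -c "from station import bot; print(bot.finish_job())"
```

```text
the job is handed in; nothing more can be done
None
```

The timer went through the gap and stands wholly on the coaster, about 5 mm off centre by the top camera; the hand is clear and the job is handed in, but no verdict came back.

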